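# Swap front and rear brush rollers of a floor scrubber

## Robot

A 7-joint arm with a two-finger parallel gripper is mounted at the origin on a cart in front of the work surface, level with it; the furniture and walls round the work are solid. World frame = base frame: x ahead of the robot, y to its left, z up, the work surface at z = 0. Lengths are in m, angles in degrees, forces in N, time in s.
With the tool pointing down it reaches from about 0.425 to 0.8 m from the base axis. Payload 8.3 kg.
Tool frame: the origin (TCP) lies between the finger pads; the fingertips stand 25 mm ahead of it and the grasp point (between the pads) lies 6 mm ahead of it (arm.nose_length is the distance from the TCP to the fingertips, in m); z points along the fingers, x is the direction in which the jaws open and shut, and the axes are right-handed (so a half turn about z gives the same grasp; the last joint's range is limited). The gripper opens to 85 mm and grips with 20 to 120 N. Pads are 22 mm wide; open, the fingers measure 114 mm over their backs; the gripper's body (76 mm by 85 mm) begins 54 mm behind the grasp point. The pads swing forward as they close: fully open they stand 13 mm farther back than shut.
Start: joints at [60.109, 21.967, 0.94, 78.501, -0.361, 79.538, -2.664], TCP at [0.277, -0.56, 0.256] pointing down, gripper open.
Joint ranges: [-169.22, 169.22], [-14.56, 117.87], [-87.37, 89.26], [10.42, 133.3], [-82.24, 262.24], [0.94, 117.77], [-172.7, 172.7]. Speed limits (degrees/s): [136.94, 136.94, 172.46, 172.46, 180, 180, 180].

## Interface

Orientations are given as a 3x3 rotation matrix whose columns are the frame's x, y, z axes.
In Python, from station import arm, viewer gives the robot as it stands.
- The arm moves only by the shell command python3 -m inch 'ROWS' [OPENING] [FORCE]. ROWS is text: rows parted by semicolons, each of 4 numbers parted by spaces: the shift along the tool's x, y, z in mm, then the turn about the tool's z in rad. A call has 1 to 8 rows; each row is the pose to reach, as a shift and turn from the pose commanded when the call began, along the tool's axes at that moment; what a row does not reach only later rows make up. A row lasts 1/12 s, in which the tool goes at most 41.7 mm and 7.16 degrees, less where a joint would pass 70% of its speed; a pose out of reach is approached as far as the arm can. A call with a gripper value outside its range is refused whole. OPENING is the gripper command: -1 is fully open, 1 is shut, values between are in proportion, set as the call begins (- or left out, the last holds). The fingers move at their own pace and stop on an object; FORCE is the grip in N (left out, the last holds). Time passes only in rows, so rows that repeat a pose let the fingers close. It gives the time, the measured TCP pose, the force and the opening at its end, in the units of the state.
- arm.observe(): the state, without advancing time (a new reading comes with each control period).
- viewer.camera(name): name is "scene" or "side" or "wrist"; returns the picture (400x640x3 uint8, red, green, blue); there is no depth.
- viewer.calibration(name): a dict with "intrinsics" (3x3 intrinsics, pixels), "distortion" ([k1, k2, p1, p2, k3] as OpenCV has them; the pictures are not rectified), "origin" and "rotation" of the camera in the world; the wrist camera has in their place "tool_from_camera" (4x4, takes a point from camera to tool coordinates, whose origin is the TCP and whose axes are the tool frame's). Camera axes: x right, y up, looking along -z (the intrinsics and any distortion apply to the point x, -y, -z); pixel columns grow to the right and rows downward; lengths in m; the calibration is good to about 2 mm. A picture is of the moment at which its call begins: read the wrist's pose just before it. calibration takes no time and is no camera call.
- arm.job_done(): hands the job in, once; it reports no verdict.
The state is a dict: "time": time; "joints": joint angles; "joint_velocities": joint speeds; "effort": joint torques, N m; "ee_pos": TCP position; "ee_rot": TCP orientation; "force": force on the tool from outside, world axes, zero at the start; "moment": the same for the moment, N m; "opening": opening from 0.0 (shut) to 1.0 (fully open).
Only numpy, scipy, OpenCV 4.12 (cv2) and the standard library are available. Lean on these libraries where they do the work, as an engineer would, in place of code of your own. Each camera call takes 0.05 s, during which the arm holds its last target.

## Task

The floor scrubber's brush head lies upside down on the bench. Swap its two roller brushes front for rear so that they wear evenly: lift off the bearing retainer and lay it aside, change the rollers over, using a free spot of the bench on the way, with every thick drive hub back at the belt-cover end and both rollers fully down in their slots, and put the retainer back home over the bearing pins. Do not disturb the other things on the bench.

Things in the scene. Friction and masses are not known exactly. Their poses are not given: they have to be found in the camera images.
- brush_head: fixed grey tray 184 (x) x 285 (y) mm; origin under its centre on the bench, +x away from the robot, y along the rollers. Aluminium end brackets at y = +-109 (22 thick, 91 high); black belt cover at the -y end. Slots at x = -50 and +50, open and flared at the top: at +y 18 wide, floor 68 high; at -y 24 wide, floor 65. Inside, tray parts are at most 47 high; two guide ears by the +y bracket 110
- roller_long_center (a point): roller brush with longer bristles, 54 mm across (58 over its corners: eight firm flats, does not roll away), bristle 164 long, 0.25 kg. Point: middle of its axis; its y runs along the axis, +y to the thin steel bearing pin (14 thick, ends at 115 mm), -y to the thick black drive hub (20 thick, ends at 114). Collars 23 across up to 90. It may turn about its axis
- roller_worn_center (a point): the worn roller brush, the same but for its shorter bristles: 38 mm across. Point: middle of its axis; +y to the thin steel bearing pin, -y to the thick black drive hub
- retainer_grip (a point): bearing retainer: loose black bar 136 (x) x 22 (y) x 12 mm on top of the +y bracket, finger grip 16 (x) x 22 (y) rising 37 from its middle, two tongues 8 deep below at x = +-50 that close the slots. Point: in the grip, 22 above the bar's top, 34 above its underside, 42 above the tongues' feet (it stands on these on the bench). The same either way round; held by its weight alone, 0.09 kg
- seat_front (a point): where the middle of a roller lies when seated in the front (near) pair of slots, 75 mm over the bench; axes of the brush head. A seated roller has 2 mm play sideways, 8 mm lengthways; the flared mouths catch it up to 10 mm off sideways
- seat_rear (a point): the same for the rear (far) pair of slots, 100 mm behind the front pair
- retainer_seat (a point): where the retainer's grip point lies when it is home: over the +y bracket, 109 mm from the head's centre and 125 mm over the bench; axes of the brush head. Play 5 mm in x, 3 mm in y; flared guide ears (29 mm apart) catch it up to 7 mm off
- scrub_brush: bystander: wooden scrubbing brush 61 x 154 x 46 mm lying on the right; origin under its centre, y along it
- dosing_cup: bystander: white dosing cup, 65 mm across, 68 mm high, standing behind the brush head; origin under its centre
- tape_roll: bystander: roll of tape 98 mm across, 25 mm high, lying on the left; origin under its centre
Not all that is in view belongs to the job. What is shaped like the part that bears retainer_grip but orange is not meant.

How it is judged:
By the outcome, as a careful person would: the job done as asked, in the order asked, and still so for the second after the job is handed in, with the robot touching nothing.
It also fails if it takes over 106 s, if anything falls off the work surface, if the arm or the gripper's body presses on something with over 40 N, if the wrist force passes 120 N, or if a joint passes its speed limit or range.

## Working session

There is one attempt and no reset: what is moved stays moved. The work goes in short steps, Python scripts to look and compute and a shell command to move; the robot and the scene stay as the last step left them, time stands still between calls to the robot, and variables do not carry over. Pictures are saved under pics/ and viewed, and the job is handed in when it is done.

```bash
ls; mkdir -p pics
python3 - <<'E'
from station import arm, viewer
import cv2, numpy as np
print(arm.observe())
print(arm.nose_length)
for n in ["scene","side","wrist"]:
    im=viewer.camera(n); cv2.imwrite(f"pics/{n}0.png",im[:,:,::-1])
    c=viewer.calibration(n); print(n,{k:np.round(v,4).tolist() for k,v in c.items()})
E
```

```text
pics
{'time': 0.0, 'joints': array([60.10834163, 22.01514286,  0.93865529, 78.56355282, -0.36155434,
       79.53878528, -2.66433936]), 'joint_velocities': array([ 0.02593834, -0.00024737, -0.01738022, -0.04129938, -0.14400058,
        0.07357157, -0.05269194]), 'effort': array([ 8.13738598e-05, -6.27598858e+01,  8.44378509e-01, -3.71823943e+01,
        1.65614061e-02,  1.39777281e-02,  2.40728252e-05]), 'ee_pos': array([ 0.27662001, -0.55992267,  0.25526235]), 'ee_rot': array([[ 4.42925372e-01, -8.96558018e-01, -9.13866596e-04],
       [-8.96556251e-01, -4.42926314e-01,  1.78039892e-03],
       [-2.00100649e-03,  3.07489539e-05, -9.99997998e-01]]), 'force': array([ 0.23736364, -0.22287339, -0.40434922]), 'moment': array([0.02924865, 0.02230809, 0.02735082]), 'opening': 0.998544895120594}
0.025
scene {'intrinsics': [[396.3956, 0.0, 317.2706], [0.0, 396.3956, 195.6062], [0.0, 0.0, 1.0]], 'distortion': [-0.0049, 0.0, 0.0, 0.0, 0.0], 'origin': [-0.1639, 0.7588, 1.0275], 'rotation': [[-0.6901, 0.4704, -0.5499], [-0.7236, -0.4601, 0.5145], [-0.011, 0.753, 0.658]]}
side {'intrinsics': [[438.0946, 0.0, 320.1627], [0.0, 438.0946, 194.57], [0.0, 0.0, 1.0]], 'distortion': [-0.041, 0.0, 0.0, 0.0, 0.0], 'origin': [0.3517, 1.3411, 1.0153], 'rotation': [[-0.9845, 0.0874, -0.1522], [-0.1748, -0.5689, 0.8036], [-0.0163, 0.8178, 0.5753]]}
wrist {'intrinsics': [[310.4799, 0.0, 313.3649], [0.0, 310.4799, 196.0211], [0.0, 0.0, 1.0]], 'distortion': [0.0013, 0.0, 0.0, 0.0, 0.0], 'tool_from_camera': [[1.0, -0.0002, 0.0004, 0.0002], [-0.0001, -0.9567, -0.2912, -0.0737], [0.0004, 0.2912, -0.9567, -0.1172], [0.0, 0.0, 0.0, 1.0]]}
```

View pics/scene0.png

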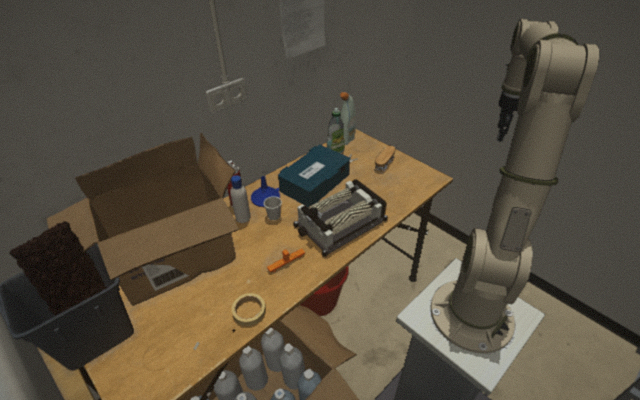

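View pics/side0.png

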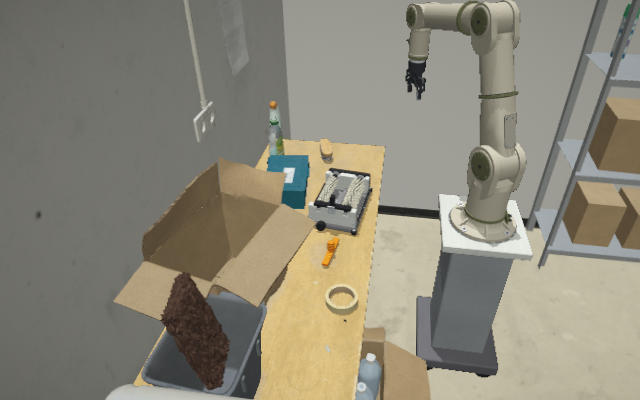

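View pics/wrist0.png

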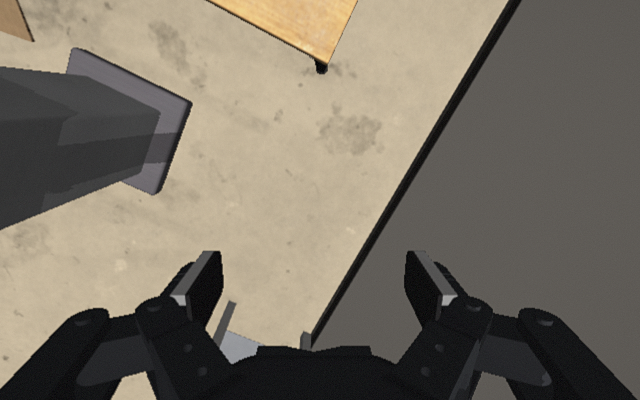

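```bash
cat > h.py <<'E'
import cv2, numpy as np
from station import arm, viewer
def cam(n):
    c=viewer.calibration(n)
    K=np.array(c["intrinsics"]);D=np.array(c["distortion"])
    if n=="wrist":
        s=arm.observe();T=np.array(c["tool_from_camera"])
        R=np.array(s["ee_rot"])@T[:3,:3];o=np.array(s["ee_pos"])+np.array(s["ee_rot"])@T[:3,3]
    else: R=np.array(c["rotation"]);o=np.array(c["origin"])
    return K,D,R,o
def ray(C,u,v):
    K,D,R,o=C
    p=cv2.undistortPoints(np.array([[[u,v]]],float),K,D)[0,0]
    return o,R@np.array([p[0],-p[1],-1])
def onz(C,u,v,z):
    o,d=ray(C,u,v); return o+d*(z-o[2])/d[2]
def proj(C,P):
    K,D,R,o=C
    q=(np.atleast_2d(P)-o)@R; q=q*[1,-1,-1]
    return cv2.projectPoints(q,np.zeros(3),np.zeros(3),K,D)[0][:,0]
E
python3 - <<'E'
from h import *
for n,(u0,v0,u1,v1) in {"scene":(225,140,425,290),"side":(270,130,400,320)}.items():
    im=cv2.imread(f"pics/{n}0.png")[v0:v1,u0:u1]
    k=min(800/(u1-u0),600/(v1-v0))
    cv2.imwrite(f"pics/{n}0z.png",cv2.resize(im,None,fx=k,fy=k,interpolation=cv2.INTER_CUBIC)); print(n,k)
E
```

```text
scene 4.0
side 3.1578947368421053
```

View pics/scene0z.png

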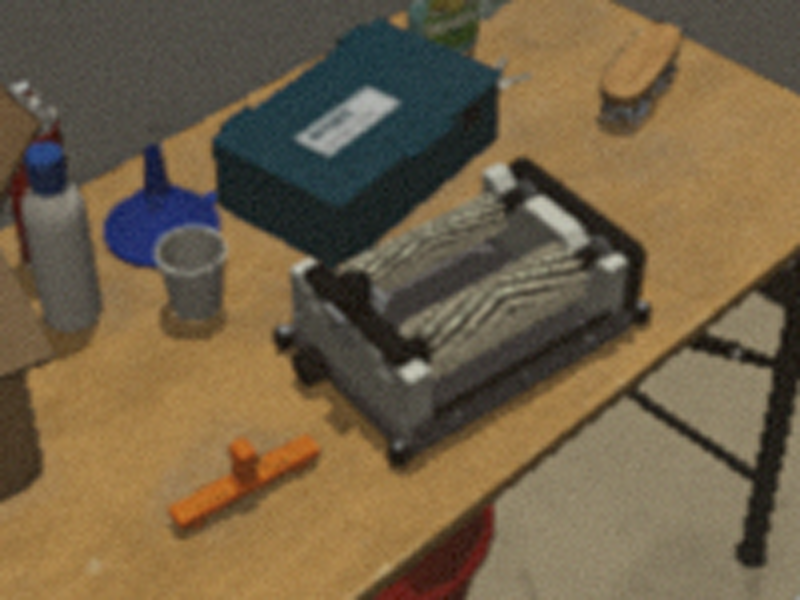

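View pics/side0z.png

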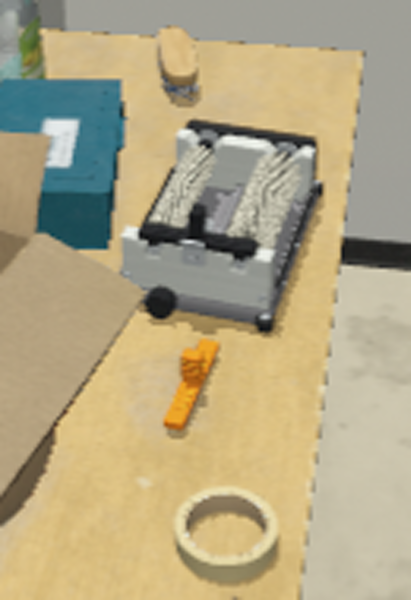

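Run:
```python
from h import *
S=cam("scene");D=cam("side")
def z(u,v): return 225+u/4,140+v/4
def y(u,v): return 270+u/3.158,130+v/3.158
np.set_printoptions(precision=3,suppress=True)
for nm,uv,h in [("grip top",(350,278),.14),("brktNearTop",(415,370),.091),("brktFarTop",(303,268),.091),("brkt-y near",(612,262),.091),("brkt-y far",(498,178),.091),("orange grip",(243,450),.045),("orange e1",(180,515),.012),("orange e2",(310,447),.012),("cupbase",(192,312),0),("brush",(640,65),.046),("foot near+y",(398,450),0.01),("foot near-y",(643,312),.01),("boxcorner",(340,260),0),("boxcorner",(220,200),0)]:
    print(nm,onz(S,*z(*uv),h))
print("side")
for nm,uv,h in [("grip top",(197,210),.14),("brktNearTop",(275,255),.091),("brktFarTop",(128,233),.091),("orange grip",(194,355),.045),("tape",(227,530),.012),("brush",(177,60),.046),("foot",(265,322),.01),("edge",(300,590),0),("edge",(340,250),0),("edge",(360,60),0),("boxc",(103,245),0)]:
    print(nm,onz(D,*y(*uv),h))
```

```text
grip top [0.539 0.124 0.14 ]
brktNearTop [0.461 0.125 0.091]
brktFarTop [0.615 0.109 0.091]
brkt-y near [ 0.433 -0.089  0.091]
brkt-y far [ 0.581 -0.102  0.091]
orange grip [0.526 0.257 0.045]
orange e1 [0.532 0.321 0.012]
orange e2 [0.512 0.198 0.012]
cupbase [0.718 0.16  0.   ]
brush [ 0.639 -0.388  0.046]
foot near+y [0.46  0.146 0.01 ]
foot near-y [ 0.421 -0.13   0.01 ]
boxcorner [0.675 0.013 0.   ]
boxcorner [0.824 0.039 0.   ]
side
grip top [0.54  0.123 0.14 ]
brktNearTop [0.452 0.127 0.091]
brktFarTop [0.62  0.111 0.091]
orange grip [0.523 0.253 0.045]
tape [0.459 0.457 0.012]
brush [ 0.644 -0.369  0.046]
foot [0.459 0.146 0.01 ]
edge [0.385 0.507 0.   ]
edge [ 0.385 -0.015  0.   ]
edge [ 0.388 -0.49   0.   ]
boxc [0.672 0.019 0.   ]
```

```bash
python3 -m inch '-20 -20 0 -0.06; -47 -50 -10 -0.12; -74 -80 -20 -0.18; -101 -110 -30 -0.24; -130 -140 -35 -0.31; -158 -171 -40 -0.37; -187 -202 -45 -0.43; -215 -232 -50 -0.49'
cat >> h.py <<'E'
def world(s=None):
    s=s or arm.observe();R=np.array(s["ee_rot"]);return np.array(s["ee_pos"]),R
def to(x,y,z,yaw=None):
    """print shift (mm) in tool axes and turn to reach world TCP x,y,z with tool-x heading yaw (deg)"""
    p,R=world(); d=R.T@(np.array([x,y,z])-p)*1000
    cur=np.degrees(np.arctan2(R[1,0],R[0,0]))
    t=0 if yaw is None else -np.radians((yaw-cur+90)%180-90)
    print("shift",np.round(d,1),"turn",round(t,3),"cur",np.round(p*1000,1),round(cur,2),"n",np.round(np.linalg.norm(d)/41.7,1))
E
python3 -c "
from h import *
to(.5,.03,.35,-8); print(arm.observe()['joints'],arm.observe()['time'])"
```

```text
time: 0.82
ee_pos: [0.3892, -0.2642, 0.3063]
ee_rot: [[0.814, -0.58, -0.0], [-0.58, -0.814, -0.0], [-0.0, 0.0, -1.0]]
force: [0.2, -0.4, 0.1]
opening: 0.999
shift [ -80.5 -303.9  -43.8] turn -0.479 cur [ 389.2 -264.2  306.3] -35.47 n 7.6
[ 43.72911131   2.19255628 -13.83675229  96.13963314   0.54544546
  81.7337834   -5.64426992] 0.8167
```

```bash
python3 -m inch '-10 -38 -5 -0.06; -20 -76 -11 -0.12; -30 -114 -16 -0.18; -40 -152 -22 -0.24; -50 -190 -27 -0.30; -60 -228 -33 -0.36; -70 -266 -38 -0.42; -80 -303 -44 -0.48'
python3 - <<'E'
from h import *
s=arm.observe(); print(s['joints'],s['time'],s['ee_pos'])
np.savez("w1.npz",*cam("wrist"))
im=viewer.camera("wrist"); cv2.imwrite("pics/w1.png",im[:,:,::-1])
E
```

```text
time: 1.48
ee_pos: [0.5007, 0.0286, 0.3503]
ee_rot: [[0.99, -0.139, 0.0], [-0.139, -0.99, -0.0], [0.0, 0.0, -1.0]]
force: [1.3, -0.1, -0.7]
opening: 0.998
[ 22.66380678   7.01898969 -32.73950987  86.38066505   3.79552287
  87.7066492  -18.00282212] 1.4833 [0.50070138 0.02859073 0.35033826]
```

View pics/w1.png

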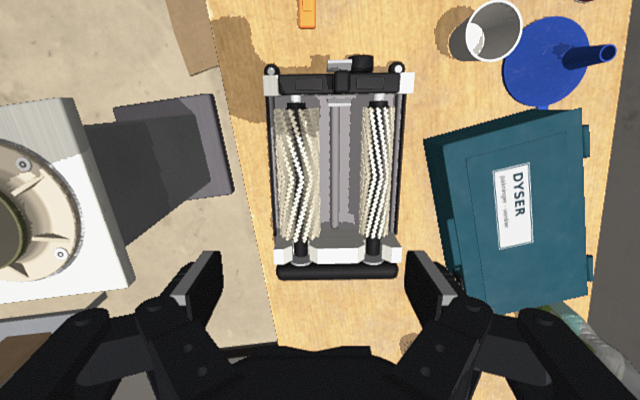

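Run:
```python
from h import *
im=cv2.imread("pics/w1.png")
a=im[50:150,255:425]; b=im[210:290,255:425]
k=4.7
cv2.imwrite("pics/w1a.png",np.vstack([cv2.resize(a,None,fx=k,fy=3*k/4.7*1.0,interpolation=2),cv2.resize(b,None,fx=k,fy=3,interpolation=2)]))
```

```text
(no output)
```

View pics/w1a.png

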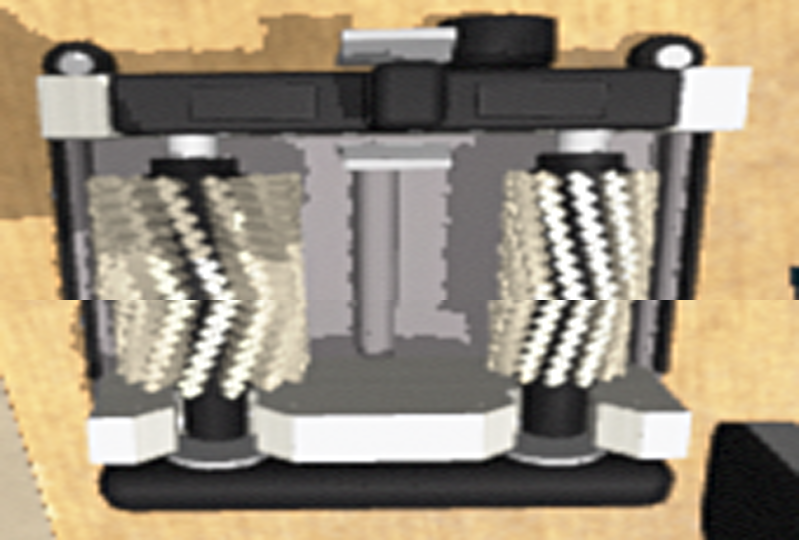

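Run:
```python
from h import *
f=np.load("w1.npz");C=[f[k] for k in f.files]
np.set_printoptions(precision=4,suppress=True)
def P(u,v): return (255+u/4.7, 50+v/3 if v<300 else 210+(v-300)/3)
L={}
for nm,uv,h in [("b+ l out",(40,78),.091),("b+ l in",(42,137),.091),("b+ r out",(750,68),.091),("b+ r in",(745,132),.091),("b- l in",(90,415),.091),("b- l out",(93,460),.091),("b- r in",(688,412),.091),("b- r out",(683,457),.091),("pinF",(190,148),.082),("pinR",(583,143),.082),("hubF",(215,420),.085),("hubR",(553,415),.085),("barL",(112,103),.103),("barR",(680,100),.103),("gripL",(376,80),.14),("gripR",(443,80),.14)]:
    L[nm]=onz(C,*P(*uv),h); print(nm,L[nm])
bp=sum(L[k] for k in L if k.startswith("b+"))/4
bm=sum(L[k] for k in L if k.startswith("b-"))/4
print(bp,bm,(bp+bm)/2,np.linalg.norm(bp-bm),"axis yaw from y",np.degrees(np.arctan2(-(bp-bm)[0],(bp-bm)[1])))
x=(L["b+ r in"]+L["b+ r out"]-L["b+ l in"]-L["b+ l out"])/2;print(np.linalg.norm(x),np.degrees(np.arctan2(x[1],x[0])))
x=(L["b- r in"]+L["b- r out"]-L["b- l in"]-L["b- l out"])/2;print(np.linalg.norm(x),np.degrees(np.arctan2(x[1],x[0])))
c=(bp+bm)/2
th=np.arctan2(-(bp-bm)[0],(bp-bm)[1]);R=np.array([[np.cos(th),-np.sin(th)],[np.sin(th),np.cos(th)]])
for k in L: print(k,np.round((L[k][:2]-c[:2])@R*1000,1))
```

```text
b+ l out [0.4584 0.1371 0.091 ]
b+ l in [0.455  0.1161 0.091 ]
b+ r out [0.6283 0.1168 0.091 ]
b+ r in [0.626 0.094 0.091]
b- l in [ 0.4327 -0.0768  0.091 ]
b- l out [ 0.4296 -0.099   0.091 ]
b- r in [ 0.6012 -0.0989  0.091 ]
b- r out [ 0.5984 -0.1211  0.091 ]
pinF [0.4899 0.1072 0.082 ]
pinR [0.5882 0.0953 0.082 ]
hubF [ 0.4668 -0.0871  0.085 ]
hubR [ 0.5639 -0.0982  0.085 ]
barL [0.4753 0.1251 0.103 ]
barR [0.6077 0.1076 0.103 ]
gripL [0.535  0.1221 0.14  ]
gripR [0.5489 0.1201 0.14  ]
[0.5419 0.116  0.091 ] [ 0.5155 -0.0989  0.091 ] [0.5287 0.0085 0.091 ] 0.21656837151083655 axis yaw from y -7.018195306340181
0.17174249865139637 -7.078110807475562
0.17007720894828932 -7.471873480890979
b+ l out [-85.4 119. ]
b+ l in [-86.3  97.8]
b+ r out [ 85.6 119.7]
b+ r in [86.2 96.7]
b- l in [-84.9 -96.4]
b- l out [ -85.2 -118.8]
b- r in [ 85.  -97.8]
b- r out [  85.1 -120.2]
pinF [-50.6  93.2]
pinR [48.4 93.4]
hubF [ -49.7 -102.5]
hubR [  48.  -101.6]
barL [-67.3 109.2]
barR [ 66.3 108. ]
gripL [ -7.6 113.5]
gripR [  6.4 113.2]
```

Run:
```python
from h import *
np.set_printoptions(precision=3,suppress=True)
S=cam("scene")
def z(u,v): return 225+u/4,140+v/4
for nm,uv,h in [("boxR bottom",(497,140),0),("boxR",(497,80),.07),("box c top",(340,210),.06),("brush near",(600,130),0),("brush far",(670,30),.046)]: print(nm,onz(S,*z(*uv),h))
f=np.load("w1.npz");C=[f[k] for k in f.files]
for uv in [(425,140),(465,310),(443,130),(460,210),(400,345)]:print(uv,onz(C,*uv,0.06),onz(C,*uv,0))
to(.5422,.1167,.180,-7.1)
```

```text
boxR bottom [ 0.696 -0.231  0.   ]
boxR [ 0.705 -0.236  0.07 ]
box c top [0.677 0.01  0.06 ]
brush near [ 0.632 -0.321  0.   ]
brush far [ 0.658 -0.463  0.046]
(425, 140) [0.648 0.034 0.06 ] [0.668 0.024 0.   ]
(465, 310) [ 0.7   -0.236  0.06 ] [ 0.728 -0.285  0.   ]
(443, 130) [0.671 0.044 0.06 ] [0.695 0.035 0.   ]
(460, 210) [ 0.693 -0.069  0.06 ] [ 0.719 -0.095  0.   ]
(400, 345) [ 0.597 -0.288  0.06 ] [ 0.609 -0.345  0.   ]
shift [ 29.8 -83.3 171.8] turn -0.001 cur [501.9  37.1 351.4] -7.17 n 4.6
```

```bash
python3 -m inch '5 -10 25 0; 12 -32 60 0; 18 -50 95 0; 24 -66 130 0; 28 -78 155 0; 30 -83 172 0; 30 -83 172 0; 30 -83 172 0' 0 40
python3 - <<'E'
from h import *
to(.5422,.1167,.134,-7.1)
np.savez("w2.npz",*cam("wrist"))
im=viewer.camera("wrist"); cv2.imwrite("pics/w2.png",im[:,:,::-1])
E
```

```text
time: 2.2
ee_pos: [0.5414, 0.1045, 0.1775]
ee_rot: [[0.99, -0.141, -0.002], [-0.141, -0.99, -0.0], [-0.002, 0.0, -1.0]]
force: [0.3, -0.1, -0.2]
opening: 0.499
shift [ -0.8 -12.2  43.5] turn -0.017 cur [541.4 104.5 177.5] -8.1 n 1.1
```

View pics/w2.png

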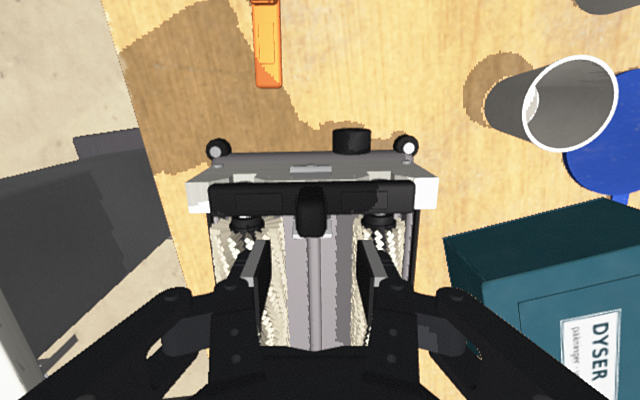

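```bash
python3 -m inch '-1 -12 0 -0.017; -1 -12 10 -0.017; -1 -12 25 -0.017; -1 -12 40 -0.017; -1 -12 43 -0.017; -1 -12 43 -0.017'
python3 - <<'E'
from h import *
to(.5422,.1167,.134,-7.1)
E
python3 -m inch '0 0 0 0; 0 0 0 0; 0 0 0 0; 0 0 0 0; 0 0 0 0' 1 50
python3 - <<'E'
from h import *
s=arm.observe();print(s['time'],s['joints'])
cv2.imwrite("pics/w3.png",viewer.camera("wrist")[:,:,::-1])
E
```

```text
time: 2.75
ee_pos: [0.5422, 0.1165, 0.1346]
ee_rot: [[0.992, -0.124, -0.001], [-0.124, -0.992, -0.0], [-0.001, 0.0, -1.0]]
force: [-0.2, 0.3, 0.7]
opening: 0.5
shift [-0.  -0.2  0.6] turn -0.001 cur [542.2 116.5 134.6] -7.15 n 0.0
time: 3.17
ee_pos: [0.5436, 0.1169, 0.1365]
ee_rot: [[0.992, -0.125, 0.002], [-0.125, -0.992, 0.0], [0.002, -0.001, -1.0]]
force: [-0.0, -0.9, 6.3]
opening: 0.179
3.1667 [ 12.13958025  22.25525568 -34.31253869  97.64146422  13.74041788
  64.2003004  -33.34525527]
```

View pics/w3.png

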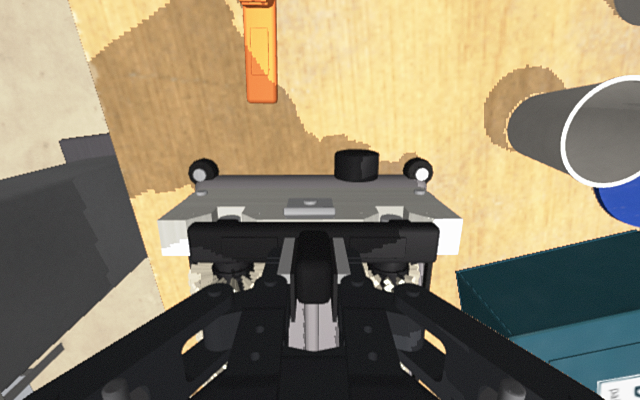

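```bash
python3 -m inch '0 0 -8 0; 0 0 -25 0; 0 0 -50 0; 0 0 -75 0; 0 0 -88 0; 0 0 -90 0; 0 0 -90 0'
python3 - <<'E'
from h import *
to(.57,-.22,.225,-7.1); print(arm.observe()['opening'])
E
```

```text
time: 3.8
ee_pos: [0.543, 0.1167, 0.226]
ee_rot: [[0.992, -0.125, 0.002], [-0.125, -0.992, 0.0], [0.002, -0.0, -1.0]]
force: [0.1, -0.6, -1.2]
opening: 0.177
shift [ 68.7 330.7   1. ] turn -0.001 cur [543.  116.7 226. ] -7.16 n 8.1
0.17749538292775704
```

```bash
python3 -m inch '3 15 0 0; 10 48 0 0; 18 88 0 0; 26 127 0 0; 34 166 0 0; 42 205 0 0; 50 244 0 0; 58 280 0 0'
python3 -m inch '6 27 0 0; 10 46 0 0; 10 50 0 0; 10 50 0 0; 10 50 0 0'
python3 - <<'E'
from h import *
s=arm.observe();print(s['time'],s['joints'],s['opening'])
to(.57,-.22,.053,-7.1)
np.savez("w4.npz",*cam("wrist"))
cv2.imwrite("pics/w4.png",viewer.camera("wrist")[:,:,::-1])
cv2.imwrite("pics/s4.png",viewer.camera("scene")[:,:,::-1])
E
```

```text
time: 4.47
ee_pos: [0.5641, -0.1711, 0.2233]
ee_rot: [[0.992, -0.126, -0.003], [-0.126, -0.992, 0.0], [-0.003, 0.0, -1.0]]
force: [0.8, -0.1, -0.0]
opening: 0.176
time: 4.88
ee_pos: [0.5687, -0.2181, 0.2238]
ee_rot: [[0.992, -0.124, -0.002], [-0.124, -0.992, 0.002], [-0.002, -0.002, -1.0]]
force: [0.9, 0.9, -1.4]
opening: 0.179
4.8833 [ 36.94539248  23.14147214 -25.61555859  82.96163595   9.99658802
  76.29046545   3.62397681] 0.17909493982748592
shift [  1.9   2.  170.8] turn -0.0 cur [ 568.7 -218.1  223.8] -7.12 n 4.1
```

View pics/w4.png

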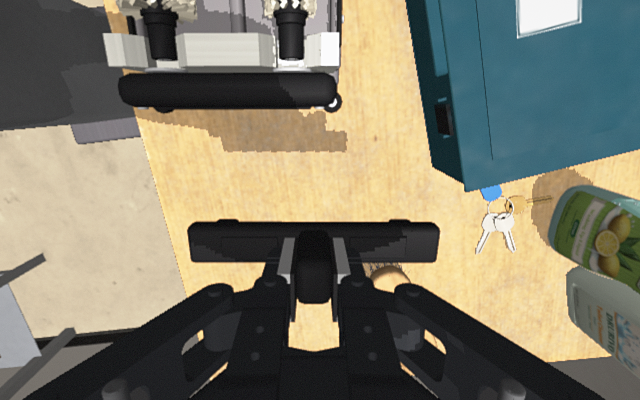

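View pics/s4.png

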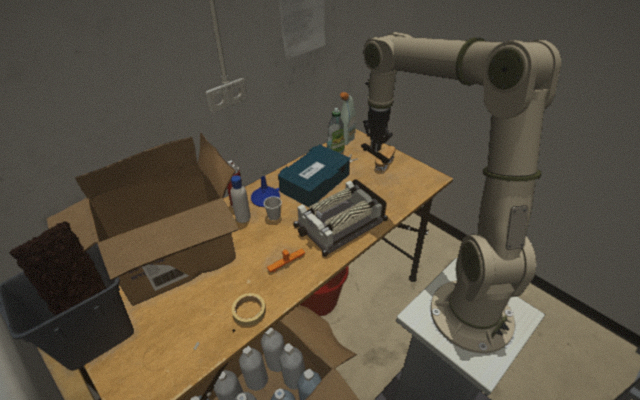

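Run:
```python
from h import *
f=np.load("w4.npz");C=[f[k] for k in f.files]
np.set_printoptions(precision=3,suppress=True)
for uv,z in [((478,245),0),((390,265),0.03),((370,265),.03),((435,165),.0),((468,190),0),((145,150),0),((180,300),0)]: print(uv,onz(C,*uv,z))
```

```text
(478, 245) [ 0.753 -0.333  0.   ]
(390, 265) [ 0.641 -0.329  0.03 ]
(370, 265) [ 0.618 -0.326  0.03 ]
(435, 165) [ 0.703 -0.228  0.   ]
(468, 190) [ 0.74  -0.262  0.   ]
(145, 150) [ 0.387 -0.172  0.   ]
(180, 300) [ 0.378 -0.364  0.   ]
```

```bash
python3 -m inch '2 2 20 0; 2 2 55 0; 2 2 95 0; 2 2 130 0; 2 2 152 0; 2 2 162 0; 2 2 166 0; 2 2 167 0'
python3 -m inch '0 0 1 0; 0 0 2 0; 0 0 3 0; 0 0 4 0; 0 0 4 0; 0 0 4 0'
```

```text
time: 5.65
ee_pos: [0.5713, -0.2206, 0.0585]
ee_rot: [[0.992, -0.123, 0.0], [-0.123, -0.992, 0.0], [0.0, -0.0, -1.0]]
force: [0.3, -0.1, -0.5]
opening: 0.175
time: 6.15
ee_pos: [0.5709, -0.2217, 0.0544]
ee_rot: [[0.992, -0.125, 0.0], [-0.125, -0.992, -0.0], [0.0, 0.0, -1.0]]
force: [0.1, -0.2, -0.5]
opening: 0.176
```

```bash
python3 -m inch '0 0 0.7 0; 0 0 1.4 0; 0 0 2 0; 0 0 2 0'
```

```text
time: 6.48
ee_pos: [0.571, -0.2216, 0.0534]
ee_rot: [[0.992, -0.125, 0.0], [-0.125, -0.992, -0.001], [0.001, 0.0, -1.0]]
force: [-5.5, 1.5, 10.8]
opening: 0.176
```

```bash
python3 -m inch '0 0 -0.5 0; 0 0 -0.5 0; 0 0 -0.5 0; 0 0 -0.5 0' 0
python3 -m inch '0 0 -15 0; 0 0 -45 0; 0 0 -80 0; 0 0 -115 0; 0 0 -135 0; 0 0 -135 0' -1
python3 - <<'E'
from h import *
s=arm.observe();print(s['time'],s['joints'],s['opening'])
# front roller: head centre + -50 hx
c=np.array([.5287,.0085]);th=np.radians(-7.1);hx=np.array([np.cos(th),np.sin(th)])
print(c-.05*hx,c+.05*hx)
to(*(c-.05*hx),.19,-7.1)
cv2.imwrite("pics/w5.png",viewer.camera("wrist")[:,:,::-1])
E
```

```text
time: 6.82
ee_pos: [0.5708, -0.2216, 0.0525]
ee_rot: [[0.992, -0.125, -0.0], [-0.125, -0.992, 0.0], [-0.0, -0.0, -1.0]]
force: [0.6, -0.9, -0.7]
opening: 0.499
time: 7.32
ee_pos: [0.5734, -0.222, 0.1935]
ee_rot: [[0.992, -0.125, 0.008], [-0.125, -0.992, -0.003], [0.009, 0.002, -1.0]]
force: [1.0, 0.5, 0.3]
opening: 1.002
7.3167 [ 36.96178785  24.5232473  -25.38548216  85.03824047  10.82369755
  72.33942235   3.22423474] 1.0024825371739785
[0.4790834  0.01468007] [0.5783166  0.00231993]
shift [-123.1 -223.1    2. ] turn -0.001 cur [ 573.4 -222.   193.5] -7.16 n 6.1
```

View pics/w5.png

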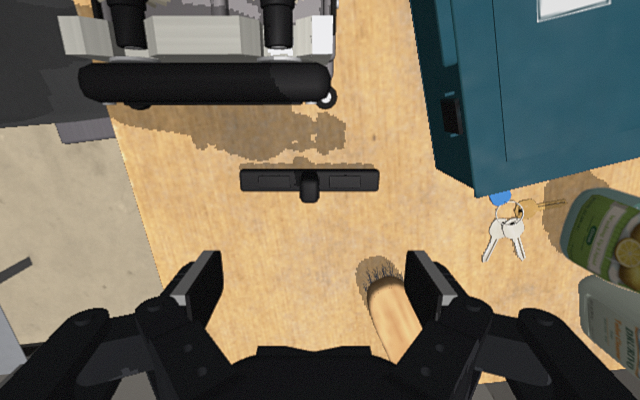

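```bash
python3 -m inch '-10 -18 0 0; -30 -54 0 0; -51 -92 0 0; -71 -129 0 0; -92 -166 0 0; -110 -199 0 0; -120 -217 1 0; -123 -223 2 0'
python3 -m inch '0 0 0 0; 0 0 0 0; 0 0 0 0'
python3 - <<'E'
from h import *
s=arm.observe();print(s['time'],s['joints'],s['opening'])
to(.4791,.0147,.081,-7.1)
cv2.imwrite("pics/w6.png",viewer.camera("wrist")[:,:,::-1])
E
```

```text
time: 8.03
ee_pos: [0.4744, 0.0194, 0.1846]
ee_rot: [[0.993, -0.118, -0.002], [-0.118, -0.993, 0.001], [-0.002, -0.0, -1.0]]
force: [0.7, -0.2, 0.6]
opening: 0.997
time: 8.28
ee_pos: [0.4769, 0.0132, 0.1851]
ee_rot: [[0.992, -0.127, -0.001], [-0.127, -0.992, -0.0], [-0.001, 0.0, -1.0]]
force: [-0.0, -0.3, 0.6]
opening: 1.003
8.2833 [ 25.82517624   9.17751737 -34.11737151 105.57910491   5.57604684
  66.95099391 -17.44976565] 1.0031130858871746
shift [  2.1  -1.8 104.1] turn -0.004 cur [476.9  13.2 185.1] -7.31 n 2.5
```

View pics/w6.png

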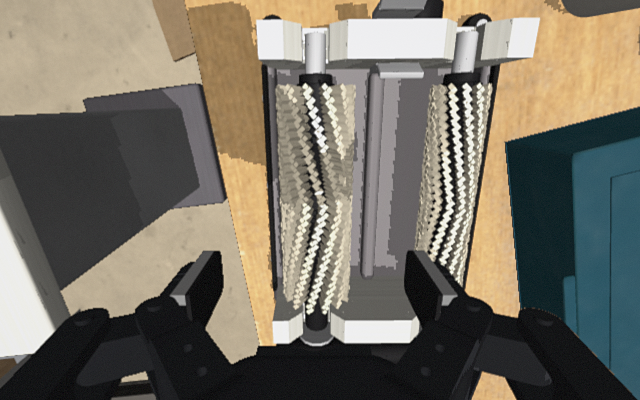

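Run:
```python
from h import *
C=cam("wrist"); c=np.array([.5287,.0085]);th=np.radians(-7.1);R=np.array([[np.cos(th),-np.sin(th)],[np.sin(th),np.cos(th)]])
for nm,uv,z in [("pinF",(316,50),.082),("pinR",(467,52),.082),("bristF+",(316,84),.10),("bristF-",(316,312),.098),("brF l",(280,200),.075),("brF r",(353,200),.075),("bristR+",(460,83),.094),("brR-",(442,285),.09),("ringF end",(316,27),.082),("ringR end",(468,27),.082),("brk",(300,20),.091),("brk",(310,62),.091)]:
    p=onz(C,*uv,z); print(nm,np.round(p[:2]*1000,1),np.round((p[:2]-c)@R*1000,1))
```

```text
pinF [491.7 118. ] [-50.3 104.1]
pinR [588.9 104.3] [ 47.9 102.5]
bristF+ [488.8  96.5] [-50.4  82.4]
bristF- [468.  -68.8] [-50.7 -84.2]
brF l [451.2  18. ] [-78.   -0.2]
brF r [506.9  10.8] [-21.9  -0.4]
bristR+ [579.2  85.8] [40.5 82.9]
brR- [568.3 -62.7] [ 48.1 -65.7]
ringF end [493.4 131.3] [-50.3 117.5]
ringR end [589.2 118.9] [ 46.4 117. ]
brk [483.9 134.5] [-60.  119.5]
brk [486.8 110.4] [-54.1  95.9]
```

```bash
python3 -m inch '2 -2 10 -0.004; 2 -2 35 -0.004; 2 -2 65 -0.004; 2 -2 90 -0.004; 2 -2 101 -0.004; 2 -2 104 -0.004; 2 -2 104 -0.004'
python3 -m inch '0 0 0 0; 0 0 0 0; 0 0 0 0; 0 0 0 0; 0 0 0 0' 1 60
python3 - <<'E'
from h import *
s=arm.observe();print(s['time'],s['joints'],s['opening'])
cv2.imwrite("pics/w7.png",viewer.camera("wrist")[:,:,::-1])
E
```

```text
time: 8.92
ee_pos: [0.4786, 0.0166, 0.081]
ee_rot: [[0.993, -0.121, -0.002], [-0.121, -0.993, 0.001], [-0.002, -0.0, -1.0]]
force: [-0.2, 0.1, 0.1]
opening: 1.0
time: 9.33
ee_pos: [0.4801, 0.0168, 0.0832]
ee_rot: [[0.993, -0.121, 0.003], [-0.121, -0.993, -0.0], [0.003, -0.0, -1.0]]
force: [0.2, -0.5, 6.3]
opening: 0.62
9.3333 [ 23.25711023  16.93636502 -33.14598574 111.74450435  11.3648172
  54.310921   -22.33272724] 0.6202826031272568
```

View pics/w7.png

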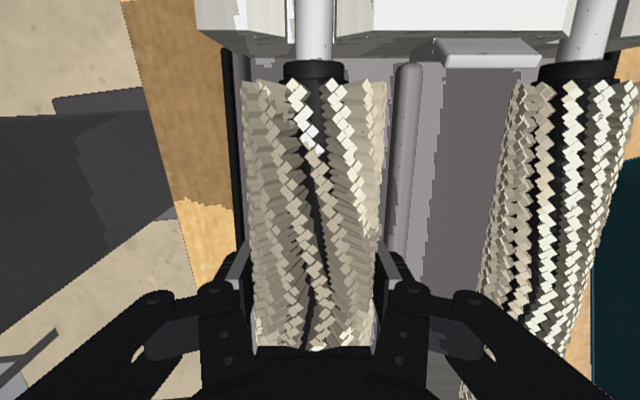

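```bash
python3 -m inch '0 0 -6 0; 0 0 -20 0; 0 0 -45 0; 0 0 -70 0; 0 0 -95 0; 0 0 -108 0; 0 0 -110 0; 0 0 -110 0'
python3 - <<'E'
from h import *
s=arm.observe();print(s['time'],s['opening'],s['force'],s['moment'])
to(.44,-.285,.193,0)
cv2.imwrite("pics/w8.png",viewer.camera("wrist")[:,:,::-1])
cv2.imwrite("pics/d8.png",viewer.camera("side")[110:310,240:440,::-1].repeat(3,0).repeat(3,1))
E
```

```text
time: 10.05
ee_pos: [0.479, 0.0168, 0.1923]
ee_rot: [[0.993, -0.121, 0.002], [-0.121, -0.993, -0.0], [0.002, 0.0, -1.0]]
force: [-0.4, 0.4, -3.8]
opening: 0.622
10.05 0.6223621720090723 [-0.40267899  0.36577104 -3.77787583] [-0.01295858 -0.01751399  0.04038312]
shift [ -2.3 304.3  -0.6] turn -0.121 cur [479.   16.8 192.3] -6.94 n 7.3
```

View pics/w8.png

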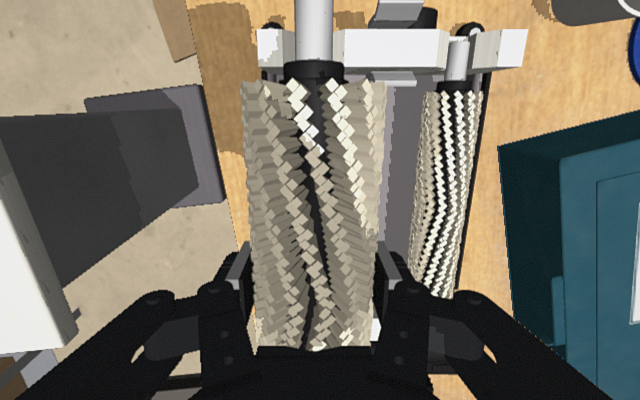

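View pics/d8.png

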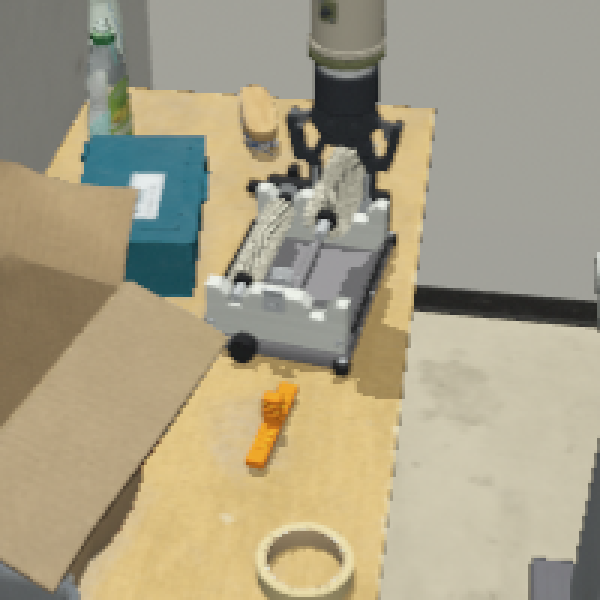

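```bash
python3 -m inch '0 15 0 0; 0 48 0 -0.02; 0 86 0 -0.04; -1 126 0 -0.06; -1 166 0 -0.08; -2 206 0 -0.1; -2 245 0 -0.121; -2 280 0 -0.121'
python3 -m inch '0 16 0 0; 0 23 0 0; 0 24 0 0; 0 24 0 0'
python3 - <<'E'
from h import *
s=arm.observe();print(s['time'],s['opening'],s['joints'])
to(.44,-.285,.0365,0)
np.savez("w9.npz",*cam("wrist"))
cv2.imwrite("pics/w9.png",viewer.camera("wrist")[:,:,::-1])
E
```

```text
time: 10.82
ee_pos: [0.4412, -0.2632, 0.1899]
ee_rot: [[1.0, 0.0, -0.003], [0.0, -1.0, 0.001], [-0.003, -0.001, -1.0]]
force: [0.4, -0.6, -1.8]
opening: 0.621
time: 11.15
ee_pos: [0.4431, -0.2835, 0.1906]
ee_rot: [[1.0, 0.001, -0.001], [0.001, -1.0, 0.002], [-0.001, -0.002, -1.0]]
force: [0.5, 0.3, -2.3]
opening: 0.618
11.15 0.6177528385764005 [ 47.52422596  13.72991055 -21.36519656  98.66265917   5.25049239
  68.71513235  24.85993138]
shift [ -2.9   1.8 154.1] turn 0.001 cur [ 443.1 -283.5  190.6] 0.06 n 3.7
```

View pics/w9.png

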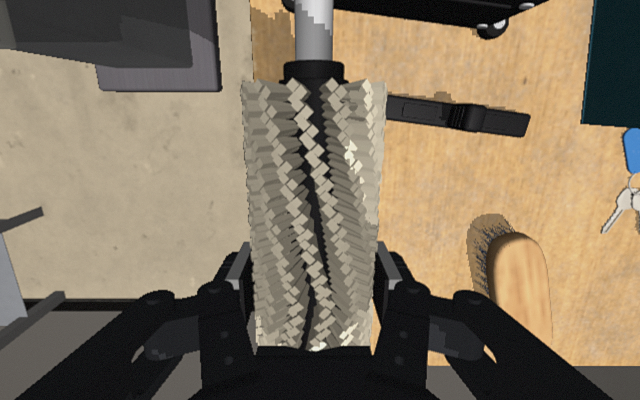

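```bash
python3 -m inch '-1 0 15 0; -1 0 50 0; -1 0 90 0; -1 0 120 0; -1 0 138 0; -1 0 146 0; -1 0 148 0; -1 0 148 0'
python3 -m inch '0 0 1.5 0; 0 0 3 0; 0 0 4.5 0; 0 0 6 0; 0 0 6 0'
```

```text
time: 11.87
ee_pos: [0.4428, -0.284, 0.0441]
ee_rot: [[1.0, 0.002, 0.001], [0.002, -1.0, 0.0], [0.001, -0.0, -1.0]]
force: [0.6, -0.6, -1.8]
opening: 0.621
time: 12.28
ee_pos: [0.442, -0.285, 0.0378]
ee_rot: [[1.0, -0.0, 0.0], [-0.0, -1.0, -0.0], [0.0, 0.0, -1.0]]
force: [0.6, 0.2, -3.1]
opening: 0.618
```

```bash
python3 -m inch '0 0 1 0; 0 0 2 0; 0 0 3 0; 0 0 3 0'
```

```text
time: 12.62
ee_pos: [0.4421, -0.285, 0.0353]
ee_rot: [[1.0, -0.0, -0.0], [-0.0, -1.0, -0.0], [-0.0, 0.0, -1.0]]
force: [-2.1, 1.7, 6.6]
opening: 0.624
```

```bash
python3 -m inch '0 0 0 0; 0 0 0 0; 0 0 0 0; 0 0 0 0' -1
python3 -m inch '0 0 -10 0; 0 0 -40 0; 0 0 -80 0; 0 0 -120 0; 0 0 -150 0; 0 0 -155 0; 0 0 -155 0'
python3 - <<'E'
from h import *
s=arm.observe();print(s['time'],s['opening'],s['joints'])
to(.578,.0025,.192,-7.1)
np.savez("w10.npz",*cam("wrist"))
cv2.imwrite("pics/w10.png",viewer.camera("wrist")[:,:,::-1])
E
```

```text
time: 12.95
ee_pos: [0.4422, -0.285, 0.0347]
ee_rot: [[1.0, 0.0, 0.0], [0.0, -1.0, -0.0], [0.0, 0.0, -1.0]]
force: [0.1, -0.0, -0.4]
opening: 1.006
time: 13.53
ee_pos: [0.4434, -0.2856, 0.1931]
ee_rot: [[1.0, 0.0, 0.005], [0.0, -1.0, -0.003], [0.005, 0.003, -1.0]]
force: [-0.2, 0.1, -0.2]
opening: 0.998
13.5333 0.9983095267766225 [ 47.79219113  13.46416474 -21.48638347  98.65892647   5.31168119
  68.52478298  24.93090949]
shift [ 134.6 -288.1    0.7] turn 0.124 cur [ 443.4 -285.6  193.1] 0.01 n 7.6
```

View pics/w10.png

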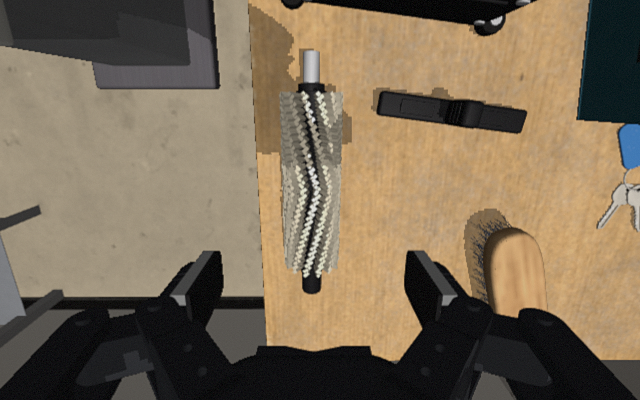

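```bash
python3 -m inch '7 -15 0 0; 23 -48 0 0.02; 41 -86 0 0.04; 58 -124 0 0.06; 75 -161 0 0.08; 93 -199 0 0.1; 110 -236 0 0.124; 126 -270 0 0.124'
python3 -m inch '8 -15 0 0; 11 -20 0 0; 11 -20 0 0; 11 -20 0 0'
python3 - <<'E'
from h import *
s=arm.observe();print(s['time'],s['opening'],s['joints'])
C=cam("wrist");c=np.array([.5287,.0085]);th=np.radians(-7.1);R=np.array([[np.cos(th),-np.sin(th)],[np.sin(th),np.cos(th)]])
np.savez("w11.npz",*C)
cv2.imwrite("pics/w11.png",viewer.camera("wrist")[:,:,::-1])
to(.578,.0025,.081,-7.1)
E
```

```text
time: 14.25
ee_pos: [0.5675, -0.0122, 0.1876]
ee_rot: [[0.992, -0.124, -0.003], [-0.124, -0.992, 0.001], [-0.003, -0.0, -1.0]]
force: [0.0, -0.9, 0.1]
opening: 1.001
time: 14.58
ee_pos: [0.5805, 0.0023, 0.1882]
ee_rot: [[0.992, -0.124, -0.003], [-0.124, -0.992, -0.0], [-0.003, 0.001, -1.0]]
force: [0.0, 0.2, -0.4]
opening: 1.001
14.5833 1.0008435880449538 [ 19.92680813  21.76991374 -29.9757908   90.23065391  11.29293555
  71.19531486 -19.10838885]
shift [ -2.5  -0.8 107.5] turn -0.002 cur [580.6   1.5 188.5] -7.23 n 2.6
```

View pics/w11.png

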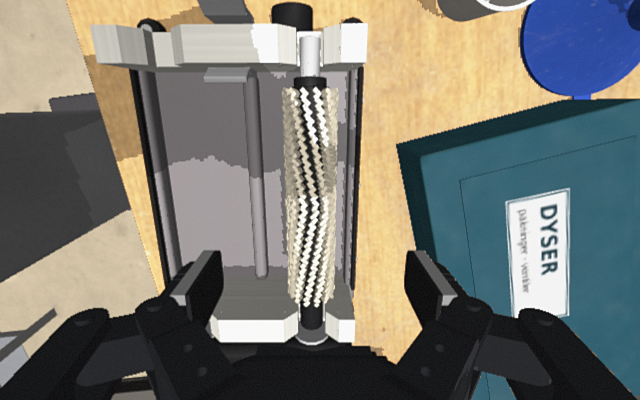

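```bash
python3 -m inch '-2 -1 10 0; -2 -1 35 0; -2 -1 65 0; -2 -1 92 0; -2 -1 104 0; -2 -1 107 0; -2 -1 107 0' -0.4
python3 -m inch '0 0 0 0; 0 0 0 0; 0 0 0 0; 0 0 0 0; 0 0 0 0' 1 60
python3 -m inch '0 0 -6 0; 0 0 -20 0; 0 0 -45 0; 0 0 -70 0; 0 0 -93 0; 0 0 -104 0; 0 0 -105 0; 0 0 -105 0'
python3 - <<'E'
from h import *
s=arm.observe();print(s['time'],s['opening'],s['force'],s['moment'])
cv2.imwrite("pics/w12.png",viewer.camera("wrist")[:,:,::-1])
to(.4791,.0147,.19,-7.1)
E
```

```text
time: 15.22
ee_pos: [0.579, 0.004, 0.0821]
ee_rot: [[0.992, -0.125, -0.002], [-0.125, -0.992, -0.0], [-0.001, 0.0, -1.0]]
force: [0.8, -1.1, 0.1]
opening: 0.7
time: 15.63
ee_pos: [0.5804, 0.0048, 0.0846]
ee_rot: [[0.992, -0.124, 0.002], [-0.124, -0.992, -0.0], [0.003, 0.0, -1.0]]
force: [-3.0, -1.3, 6.8]
opening: 0.435
time: 16.3
ee_pos: [0.5797, 0.0048, 0.1878]
ee_rot: [[0.992, -0.124, 0.001], [-0.124, -0.992, -0.0], [0.001, 0.0, -1.0]]
force: [0.0, 0.3, -2.7]
opening: 0.435
16.3 0.4345221428791431 [ 1.45564465e-03  3.30951402e-01 -2.73275054e+00] [-0.00816751  0.05804729 -0.00811336]
shift [-100.4    2.4   -3.3] turn -0.0 cur [579.    4.7 186.6] -7.11 n 2.4
```

View pics/w12.png

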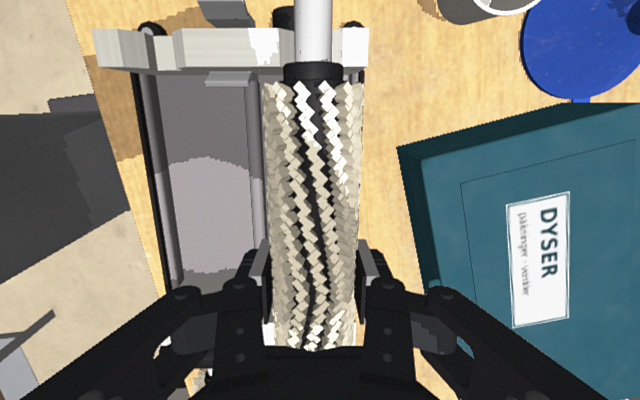

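```bash
python3 -m inch '-12 0 0 0; -40 0 0 0; -70 0 0 0; -92 0 0 0; -100 0 0 0; -100 0 0 0; -100 0 0 0'
python3 - <<'E'
from h import *
C=cam("wrist");np.savez("w13.npz",*C);s=arm.observe();print(s['time'],s['opening'],s['force'])
cv2.imwrite("pics/w13.png",viewer.camera("wrist")[:,:,::-1])
to(.4791,.0147,.0845,-7.1)
E
```

```text
time: 16.93
ee_pos: [0.4803, 0.0168, 0.187]
ee_rot: [[0.992, -0.124, -0.001], [-0.124, -0.992, -0.0], [-0.001, 0.0, -1.0]]
force: [-0.1, -0.3, -2.4]
opening: 0.431
16.9333 0.4313938422491134 [-0.08929253 -0.3364365  -2.37265894]
shift [ -1.4   2.3 102.6] turn -0.001 cur [480.8  16.8 187.1] -7.13 n 2.5
```

View pics/w13.png

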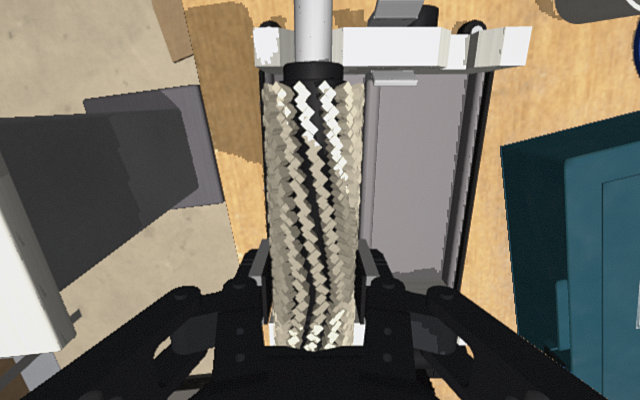

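```bash
python3 -m inch '-1 1 10 0; -1 1 35 0; -1 1 60 0; -1 1 78 0; -1 1 86 0; -1 1 91 0; -1 1 95 0; -1 1 97 0'
python3 -m inch '0 0 2 0; 0 0 4 0; 0 0 5 0; 0 0 5 0'
```

```text
time: 17.65
ee_pos: [0.4798, 0.0164, 0.0907]
ee_rot: [[0.992, -0.124, 0.001], [-0.124, -0.992, 0.0], [0.001, -0.0, -1.0]]
force: [-0.3, 0.1, -3.0]
opening: 0.428
time: 17.98
ee_pos: [0.4794, 0.0163, 0.0859]
ee_rot: [[0.992, -0.124, 0.001], [-0.124, -0.992, -0.0], [0.001, 0.0, -1.0]]
force: [-0.0, -1.5, -1.8]
opening: 0.429
```

```bash
python3 -m inch '0 0 1 0; 0 0 2 0; 0 0 3 0; 0 0 3 0'
python3 - <<'E'
from h import *
to(.4791,.0147,.0845,-7.1)
cv2.imwrite("pics/w14.png",viewer.camera("wrist")[:,:,::-1])
E
```

```text
time: 18.32
ee_pos: [0.4796, 0.0163, 0.0845]
ee_rot: [[0.992, -0.124, 0.001], [-0.124, -0.992, -0.001], [0.001, 0.001, -1.0]]
force: [-9.1, -1.2, 18.6]
opening: 0.431
shift [-0.3  1.7 -0. ] turn -0.0 cur [479.6  16.3  84.5] -7.1 n 0.0
```

View pics/w14.png

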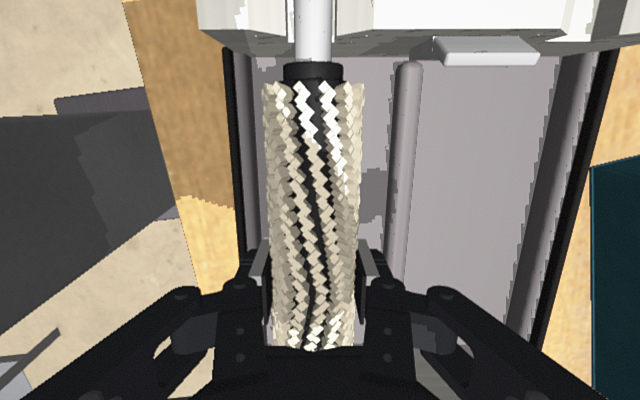

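```bash
python3 -m inch '0 0 -1 0; 0 0 -1 0; 0 0 -1 0; 0 0 -1 0' -0.4
python3 -m inch '0 0 -10 0; 0 0 -40 0; 0 0 -75 0; 0 0 -100 0; 0 0 -108 0; 0 0 -108 0; 0 0 -108 0' -1
python3 - <<'E'
from h import *
s=arm.observe();print(s['time'],s['opening'])
C=cam("wrist");np.savez("w15.npz",*C)
cv2.imwrite("pics/w15.png",viewer.camera("wrist")[:,:,::-1])
to(.442,-.285,.19,0)
E
```

```text
time: 18.7
ee_pos: [0.4793, 0.0163, 0.0837]
ee_rot: [[0.992, -0.124, 0.0], [-0.124, -0.992, 0.0], [0.0, -0.0, -1.0]]
force: [-1.3, 0.1, -0.4]
opening: 0.698
time: 19.28
ee_pos: [0.4791, 0.0162, 0.1916]
ee_rot: [[0.992, -0.124, 0.0], [-0.124, -0.992, -0.0], [0.0, 0.0, -1.0]]
force: [-0.3, -0.3, 0.1]
opening: 1.003
19.2833 1.0033996848346358
shift [  1.  303.4   0.7] turn -0.124 cur [478.6  16.2 190.7] -7.1 n 7.3
```

View pics/w15.png

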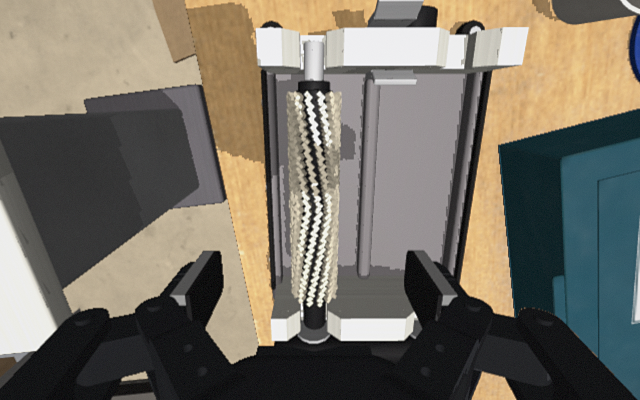

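```bash
python3 - <<'E'
from h import *
f=np.load("w15.npz");C=[f[k] for k in f.files]; c=np.array([.5287,.0085]);th=np.radians(-7.1);R=np.array([[np.cos(th),-np.sin(th)],[np.sin(th),np.cos(th)]])
for nm,uv,z in [("pin end",(315,39),.082),("brist+",(314,92),.094),("brist-",(315,307),.094)]:
    p=onz(C,*uv,z); print(nm,np.round((p[:2]-c)@R*1000,1))
E
python3 -m inch '0 15 0 0; 0 48 0 -0.02; 0 86 0 -0.04; 0 126 0 -0.06; 1 166 0 -0.08; 1 206 0 -0.1; 1 245 0 -0.124; 1 280 0 -0.124'
python3 -m inch '0 16 0 0; 0 23 0 0; 0 23 0 0; 0 23 0 0'
python3 - <<'E'
from h import *
s=arm.observe();print(s['time'],s['opening'])
C=cam("wrist");np.savez("w16.npz",*C)
cv2.imwrite("pics/w16.png",viewer.camera("wrist")[:,:,::-1])
to(.442,-.285,.035,0)
E
```

```text
pin end [-49.4 114.9]
brist+ [-50.1  81.3]
brist- [-49.2 -84.2]
time: 20.0
ee_pos: [0.4437, -0.2639, 0.1896]
ee_rot: [[1.0, 0.0, -0.003], [0.0, -1.0, 0.001], [-0.003, -0.001, -1.0]]
force: [1.6, 0.3, -0.0]
opening: 0.998
time: 20.33
ee_pos: [0.4456, -0.283, 0.1905]
ee_rot: [[1.0, 0.001, -0.001], [0.001, -1.0, 0.002], [-0.001, -0.002, -1.0]]
force: [0.3, -0.5, 0.2]
opening: 0.999
20.3333 0.998871473144957
shift [ -3.9   2.8 155.9] turn 0.003 cur [ 446.  -282.4  190.9] 0.15 n 3.7
```

View pics/w16.png

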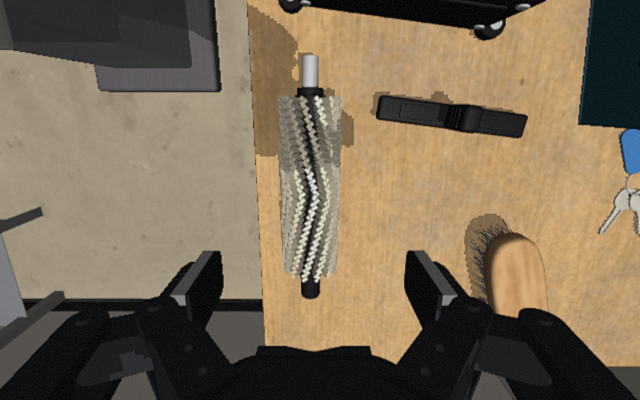

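```bash
python3 -m inch '-4 2 15 0; -4 2 50 0; -4 2 90 0; -4 2 125 0; -4 2 147 0; -4 2 154 0; -4 2 155 0; -4 2 155 0'
python3 - <<'E'
from h import *
to(.442,-.285,.035,0)
E
python3 -m inch '0 0 0 0; 0 0 0 0; 0 0 0 0; 0 0 0 0; 0 0 0 0' 1 60
python3 -m inch '0 0 -6 0; 0 0 -20 0; 0 0 -50 0; 0 0 -90 0; 0 0 -125 0; 0 0 -148 0; 0 0 -155 0; 0 0 -155 0'
python3 - <<'E'
from h import *
s=arm.observe();print(s['time'],s['opening'],s['force'],s['moment'])
cv2.imwrite("pics/w17.png",viewer.camera("wrist")[:,:,::-1])
to(.5787,.0045,.19,-7.1)
E
```

```text
time: 21.05
ee_pos: [0.4426, -0.2858, 0.0375]
ee_rot: [[1.0, 0.002, 0.001], [0.002, -1.0, 0.0], [0.001, -0.0, -1.0]]
force: [0.4, -0.4, 0.5]
opening: 0.998
shift [-0.6 -0.8  2.5] turn 0.002 cur [ 442.6 -285.8   37.5] 0.11 n 0.1
time: 21.47
ee_pos: [0.4427, -0.2873, 0.0385]
ee_rot: [[1.0, 0.0, 0.003], [0.0, -1.0, -0.002], [0.003, 0.002, -1.0]]
force: [-0.6, 1.4, 7.1]
opening: 0.619
time: 22.13
ee_pos: [0.4425, -0.2873, 0.1942]
ee_rot: [[1.0, -0.0, 0.004], [-0.0, -1.0, -0.003], [0.004, 0.003, -1.0]]
force: [0.4, 0.2, -2.9]
opening: 0.62
22.1333 0.6197432954235199 [ 0.40498281  0.17993436 -2.8542252 ] [-0.04738876  0.01132076 -0.03585002]
shift [ 137.1 -291.3    1.8] turn 0.124 cur [ 441.5 -286.8  191.9] -0.01 n 7.7
```

View pics/w17.png

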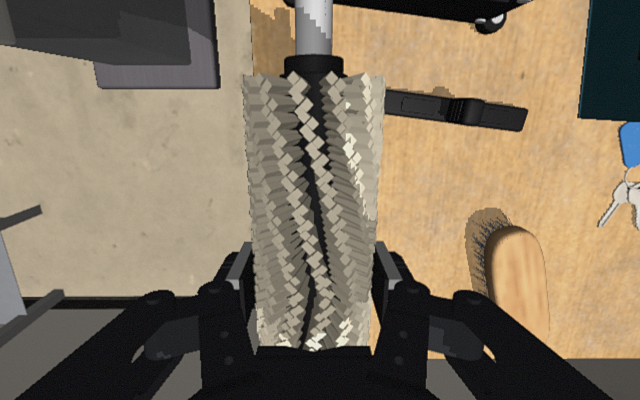

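```bash
python3 -m inch '7 -15 0 0; 23 -48 0 0.02; 41 -86 0 0.04; 58 -124 0 0.06; 75 -161 0 0.08; 93 -199 0 0.1; 110 -236 0 0.124; 126 -270 0 0.124'
python3 -m inch '8 -12 0 0; 11 -17 0 0; 11 -17 0 0; 11 -17 0 0; 11 -17 0 0'
python3 - <<'E'
from h import *
s=arm.observe();print(s['time'],s['opening'])
C=cam("wrist");np.savez("w18.npz",*C)
cv2.imwrite("pics/w18.png",viewer.camera("wrist")[:,:,::-1])
to(.5780,.0025,.0865,-7.1)
E
```

```text
time: 22.85
ee_pos: [0.5668, -0.014, 0.189]
ee_rot: [[0.992, -0.124, -0.004], [-0.124, -0.992, 0.001], [-0.004, -0.0, -1.0]]
force: [0.8, -1.2, -2.6]
opening: 0.621
time: 23.27
ee_pos: [0.5797, -0.0035, 0.1905]
ee_rot: [[0.992, -0.126, -0.002], [-0.126, -0.992, -0.001], [-0.002, 0.001, -1.0]]
force: [-0.4, -0.6, -2.2]
opening: 0.618
23.2667 0.6178417920884346
shift [ -2.5  -5.8 104.5] turn -0.003 cur [579.9  -3.5 191. ] -7.27 n 2.5
```

View pics/w18.png

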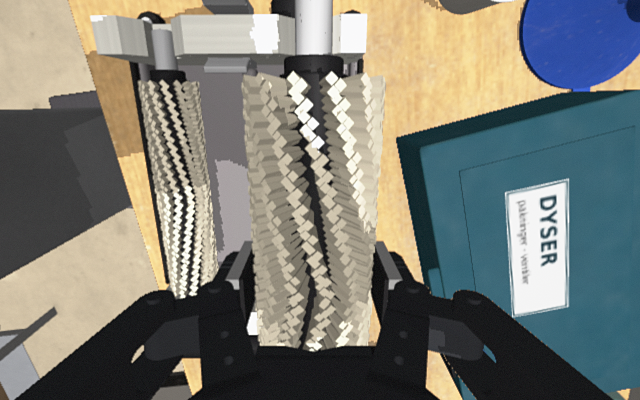

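```bash
python3 - <<'E'
from h import *
c=np.array([.5287,.0085]);th=np.radians(-7.1);R=np.array([[np.cos(th),-np.sin(th)],[np.sin(th),np.cos(th)]])
f=np.load("w18.npz");C=[f[k] for k in f.files]
p=onz(C,313,77,.191-.0115+.027)
print(np.round((p[:2]-c)@R*1000,1))
E
python3 -m inch '-2 -4 10 0; -2 -5 35 0; -2 -5 60 0; -2 -5 78 0; -2 -5 86 0; -2 -5 91 0; -2 -5 95 0; -2 -5 97 0'
python3 -m inch '0 0 2 0; 0 0 4 0; 0 0 5 0; 0 0 5 0'
```

```text
[51.8 75.5]
time: 23.98
ee_pos: [0.5796, 0.0039, 0.095]
ee_rot: [[0.992, -0.124, 0.001], [-0.124, -0.992, 0.0], [0.001, -0.0, -1.0]]
force: [-0.2, 0.7, -1.6]
opening: 0.616
time: 24.32
ee_pos: [0.5794, 0.0041, 0.0899]
ee_rot: [[0.992, -0.124, 0.0], [-0.124, -0.992, 0.0], [0.0, -0.0, -1.0]]
force: [-0.5, -0.6, -2.9]
opening: 0.62
```

```bash
python3 -m inch '-0.5 0 1.5 0; -1 0 3 0; -1 0 4 0; -1 0 4 0'
```

```text
time: 24.65
ee_pos: [0.5783, 0.0042, 0.0865]
ee_rot: [[0.992, -0.124, 0.001], [-0.124, -0.992, -0.0], [0.001, 0.0, -1.0]]
force: [-3.0, 0.3, 5.3]
opening: 0.622
```

```bash
python3 -m inch '0 0 1 0; 0 0 1.5 0; 0 0 1.5 0'
python3 - <<'E'
from h import *
cv2.imwrite("pics/w19.png",viewer.camera("wrist")[:,:,::-1])
E
```

```text
time: 24.9
ee_pos: [0.5784, 0.0042, 0.0863]
ee_rot: [[0.992, -0.124, 0.001], [-0.124, -0.992, -0.001], [0.001, 0.001, -1.0]]
force: [-9.4, -0.6, 17.7]
opening: 0.617
```

View pics/w19.png

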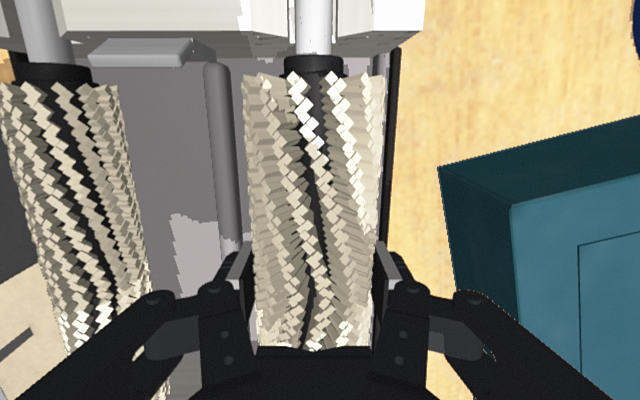

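Firm contact at the expected seat height; release and lift, then check.

```bash
python3 -m inch '0 0 -1.5 0; 0 0 -1.5 0; 0 0 -1.5 0; 0 0 -1.5 0' -1
python3 -m inch '0 0 -12 0; 0 0 -45 0; 0 0 -85 0; 0 0 -120 0; 0 0 -140 0; 0 0 -140 0; 0 0 -140 0'
python3 - <<'E'
from h import *
s=arm.observe();print(s['time'],s['opening'])
C=cam("wrist");np.savez("w20.npz",*C)
cv2.imwrite("pics/w20.png",viewer.camera("wrist")[:,:,::-1])
cv2.imwrite("pics/d20.png",viewer.camera("side")[110:310,240:440,::-1].repeat(3,0).repeat(3,1))
to(.571,-.2216,.2,-7.2)
E
```

```text
time: 25.28
ee_pos: [0.5783, 0.0042, 0.0856]
ee_rot: [[0.992, -0.124, 0.0], [-0.124, -0.992, 0.0], [0.0, -0.0, -1.0]]
force: [0.9, 0.2, -0.7]
opening: 0.999
time: 25.87
ee_pos: [0.579, 0.0044, 0.2278]
ee_rot: [[0.992, -0.124, 0.004], [-0.124, -0.992, -0.0], [0.004, -0.0, -1.0]]
force: [-0.0, -0.4, -0.9]
opening: 0.998
25.8667 0.9979389653915436
shift [ 21.3 224.8  25. ] turn 0.002 cur [577.7   4.1 225. ] -7.1 n 5.4
```

View pics/w20.png

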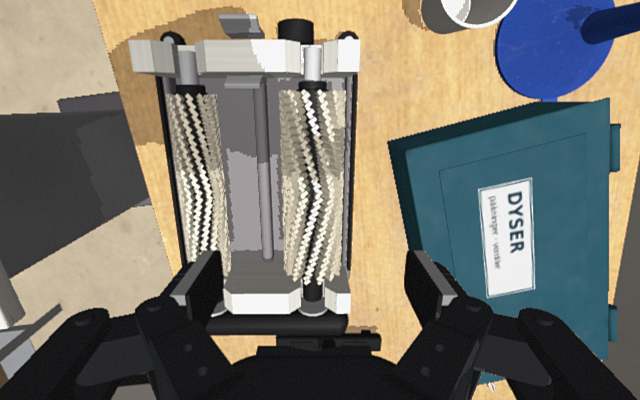

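View pics/d20.png

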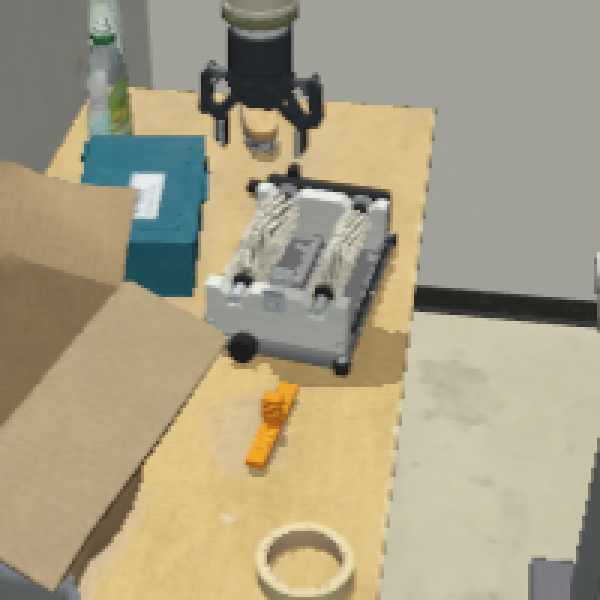

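```bash
python3 -m inch '1 14 2 0; 4 46 5 0; 8 86 10 0; 12 126 14 0; 16 165 18 0; 19 200 22 0; 21 220 24 0; 21 225 25 0' 0
python3 -m inch '0 0 0 0; 0 0 0 0; 0 0 0 0'
python3 - <<'E'
from h import *
s=arm.observe();print(s['time'],s['opening'])
C=cam("wrist");np.savez("w21.npz",*C)
cv2.imwrite("pics/w21.png",viewer.camera("wrist")[:,:,::-1])
to(.571,-.2216,.0535,-7.2)
E
```

```text
time: 26.63
ee_pos: [0.5688, -0.2277, 0.1978]
ee_rot: [[0.991, -0.131, -0.005], [-0.131, -0.991, -0.001], [-0.005, 0.001, -1.0]]
force: [-0.2, -0.8, -0.7]
opening: 0.5
time: 26.88
ee_pos: [0.5716, -0.2193, 0.2003]
ee_rot: [[0.993, -0.121, -0.0], [-0.121, -0.993, 0.001], [-0.001, -0.001, -1.0]]
force: [-0.2, 0.9, 0.4]
opening: 0.503
26.8833 0.5033288809795454
shift [ -0.4   2.5 147. ] turn 0.005 cur [ 571.7 -219.3  200.5] -6.92 n 3.5
```

View pics/w21.png

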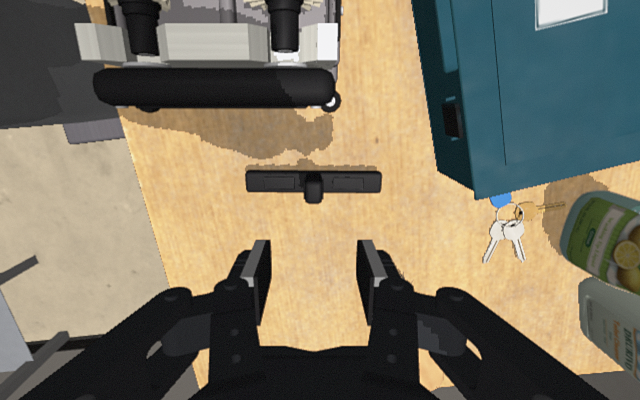

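```bash
python3 -m inch '0 1 15 0; 0 1 50 0; 0 1 85 0; 0 1 115 0; 0 1 135 0; 0 1 144 0; 0 1 146 0; 0 1 146 0'
python3 - <<'E'
from h import *
to(.571,-.2216,.0535,-7.2)
E
```

```text
time: 27.6
ee_pos: [0.5716, -0.2218, 0.0551]
ee_rot: [[0.992, -0.122, 0.0], [-0.122, -0.992, 0.0], [0.0, -0.0, -1.0]]
force: [0.2, -0.3, 0.2]
opening: 0.503
shift [-0.7 -0.1  1.6] turn 0.003 cur [ 571.6 -221.8   55.1] -7.03 n 0.0
```

Well aligned; close, lift, and carry back.

```bash
python3 -m inch '0 0 1 0.003; 0 0 1 0.003; 0 0 1 0.003; 0 0 1 0.003; 0 0 1 0.003' 1 50
python3 -m inch '0 0 -8 0; 0 0 -25 0; 0 0 -60 0; 0 0 -100 0; 0 0 -140 0; 0 0 -162 0; 0 0 -170 0; 0 0 -170 0'
python3 - <<'E'
from h import *
s=arm.observe();print(s['time'],s['opening'])
cv2.imwrite("pics/w22.png",viewer.camera("wrist")[:,:,::-1])
to(.5422,.1167,.225,-7.1)
E
```

```text
time: 28.02
ee_pos: [0.5724, -0.2229, 0.0555]
ee_rot: [[0.992, -0.127, 0.003], [-0.127, -0.992, -0.001], [0.003, 0.001, -1.0]]
force: [0.3, -0.6, 6.7]
opening: 0.18
time: 28.68
ee_pos: [0.5721, -0.223, 0.2268]
ee_rot: [[0.992, -0.127, 0.005], [-0.127, -0.992, -0.002], [0.005, 0.001, -1.0]]
force: [0.1, 0.1, -2.2]
opening: 0.176
28.6833 0.1764021983650987
shift [ -71.8 -333.1   -1.1] turn -0.003 cur [ 571.2 -222.8  224.2] -7.28 n 8.2
```

View pics/w22.png

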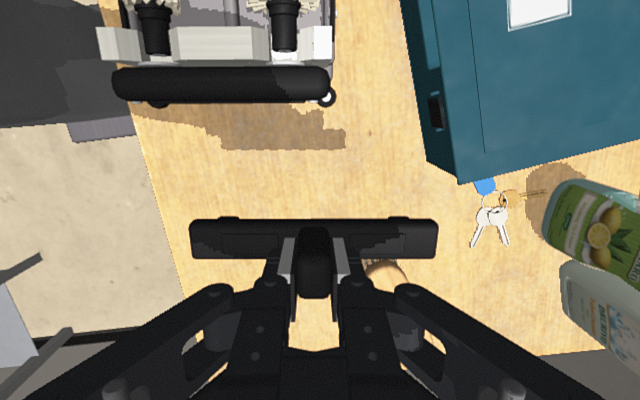

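```bash
python3 -m inch '-3 -15 0 0; -10 -48 0 0; -19 -88 0 0; -27 -127 0 0; -36 -166 0 0; -44 -205 0 0; -53 -244 0 0; -61 -282 0 0'
python3 -m inch '-7 -32 0 0; -11 -48 0 0; -11 -51 0 0; -11 -51 0 0; -11 -51 0 0; -11 -51 0 0'
python3 - <<'E'
from h import *
s=arm.observe();print(s['time'],s['opening'])
C=cam("wrist");np.savez("w23.npz",*C)
cv2.imwrite("pics/w23.png",viewer.camera("wrist")[:,:,::-1])
to(.5422,.1167,.1375,-7.1)
E
```

```text
time: 29.4
ee_pos: [0.5441, 0.0673, 0.2213]
ee_rot: [[0.992, -0.126, -0.004], [-0.126, -0.992, -0.0], [-0.004, 0.001, -1.0]]
force: [1.1, 0.5, -0.0]
opening: 0.18
time: 29.9
ee_pos: [0.5417, 0.1148, 0.2226]
ee_rot: [[0.992, -0.129, -0.002], [-0.129, -0.992, -0.001], [-0.002, 0.001, -1.0]]
force: [0.2, -0.8, -0.3]
opening: 0.176
29.9 0.17565831347534402
shift [ 0.1 -2.  85.4] turn -0.006 cur [541.9 114.8 222.9] -7.43 n 2.0
```

View pics/w23.png

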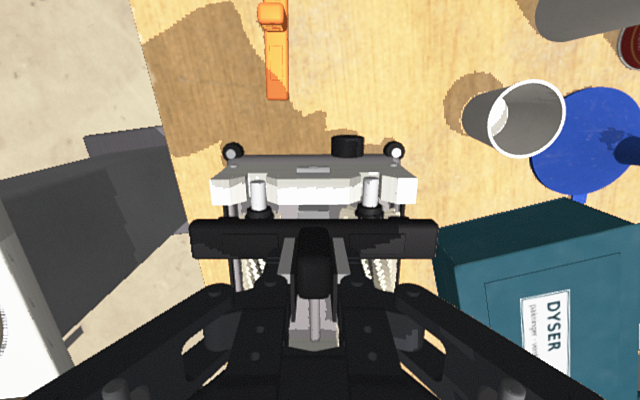

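```bash
python3 -m inch '0 -2 10 -0.005; 0 -2 35 -0.005; 0 -2 55 -0.005; 0 -2 67 -0.005; 0 -2 71 -0.005; 0 -2 72 -0.005; 0 -2 72 -0.005; 0 -2 72 -0.005'
python3 - <<'E'
from h import *
to(.5422,.1167,.1375,-7.1)
E
```

```text
time: 30.62
ee_pos: [0.5428, 0.1189, 0.1528]
ee_rot: [[0.993, -0.122, 0.002], [-0.122, -0.993, 0.0], [0.002, -0.001, -1.0]]
force: [-0.4, 0.1, -1.6]
opening: 0.181
shift [-0.4  2.3 15.3] turn 0.002 cur [542.8 118.9 152.8] -6.99 n 0.4
```

```bash
python3 -m inch '0 2 2 0; 0 2 4 0; 0 2 6 0; 0 2 8 0; 0 2 10 0; 0 2 12 0; 0 2 13 0; 0 2 13 0'
python3 -m inch '0 0 1 0; 0 0 2 0; 0 0 3 0; 0 0 3 0'
python3 - <<'E'
from h import *
to(.5422,.1167,.1375,-7.1)
cv2.imwrite("pics/w24.png",viewer.camera("wrist")[:,:,::-1])
E
```

```text
time: 31.28
ee_pos: [0.5419, 0.1168, 0.1386]
ee_rot: [[0.993, -0.122, -0.0], [-0.122, -0.993, 0.0], [-0.0, -0.0, -1.0]]
force: [-0.1, -0.0, -0.9]
opening: 0.177
time: 31.62
ee_pos: [0.5419, 0.1169, 0.1384]
ee_rot: [[0.993, -0.122, 0.001], [-0.122, -0.993, -0.001], [0.001, 0.001, -1.0]]
force: [-12.5, -4.3, 25.4]
opening: 0.179
shift [0.3 0.2 0.9] turn 0.002 cur [541.9 116.9 138.4] -6.98 n 0.0
```

View pics/w24.png

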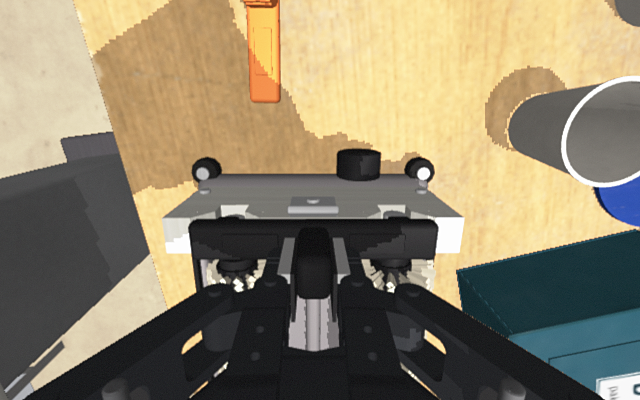

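```bash
python3 -m inch '0 0 -3 0; 0 0 -3 0; 0 0 -3 0; 0 0 -3 0' 0
python3 -m inch '0 0 -10 0; 0 10 -40 0; 0 35 -80 0; 0 60 -120 0; 0 75 -150 0; 0 80 -165 0; 0 80 -165 0; 0 80 -165 0' -1
python3 - <<'E'
from h import *
s=arm.observe();print(s['time'],s['opening'])
C=cam("wrist");np.savez("w25.npz",*C)
im=viewer.camera("wrist")[:,:,::-1]
cv2.imwrite("pics/w25.png",im)
cv2.imwrite("pics/w25z.png",cv2.resize(im[40:220,220:460],None,fx=3.3,fy=3.3,interpolation=2))
cv2.imwrite("pics/d25.png",cv2.resize(viewer.camera("side")[150:260,290:400,::-1],None,fx=5,fy=5,interpolation=2))
cv2.imwrite("pics/s25.png",cv2.resize(viewer.camera("scene")[140:290,225:425,::-1],None,fx=4,fy=4,interpolation=2))
E
```

```text
time: 32.0
ee_pos: [0.5418, 0.1167, 0.1383]
ee_rot: [[0.993, -0.122, -0.0], [-0.122, -0.993, 0.0], [-0.0, -0.0, -1.0]]
force: [-0.1, 0.7, 0.4]
opening: 0.502
time: 32.67
ee_pos: [0.5326, 0.037, 0.3052]
ee_rot: [[0.992, -0.123, 0.003], [-0.123, -0.992, 0.0], [0.003, -0.0, -1.0]]
force: [-0.3, -0.4, -0.5]
opening: 1.001
32.6667 1.00078932245045
```

View pics/w25.png

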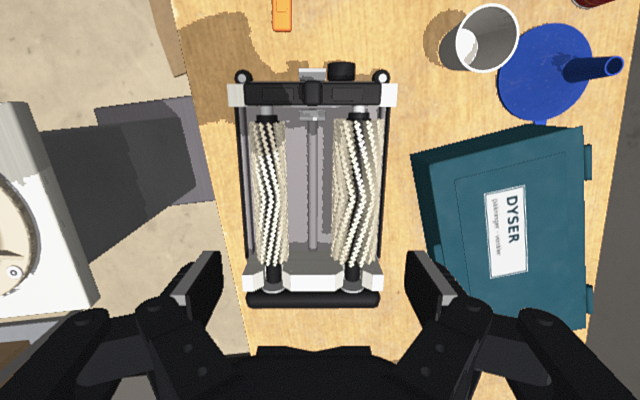

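View pics/w25z.png

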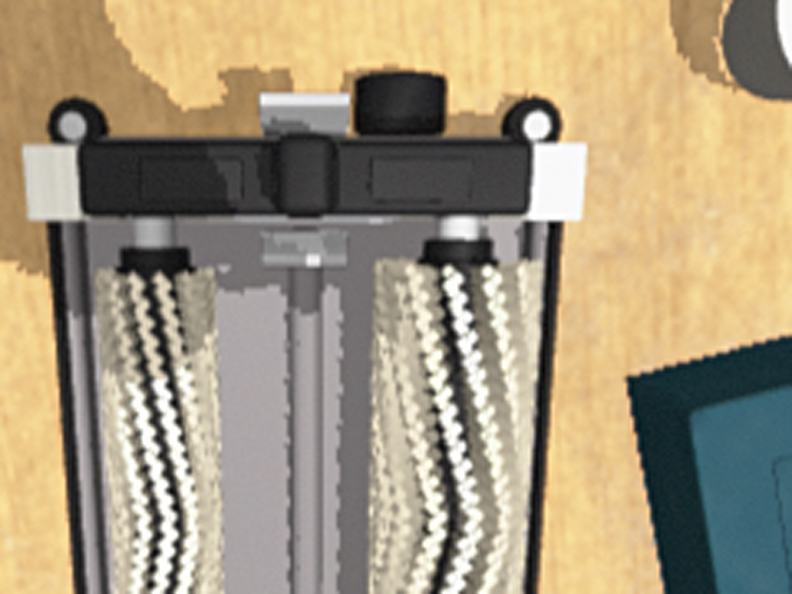

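View pics/d25.png

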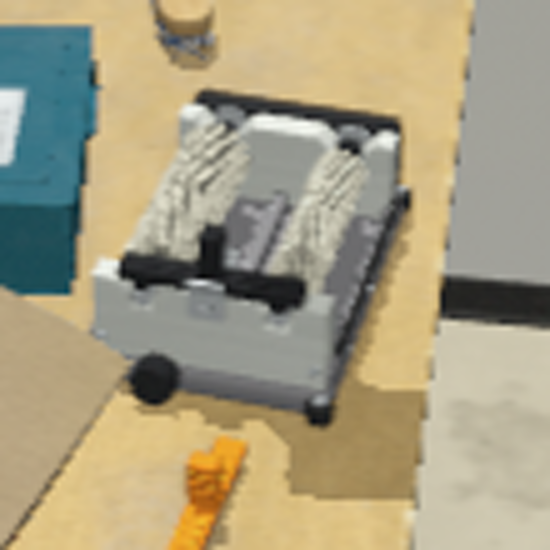

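View pics/s25.png

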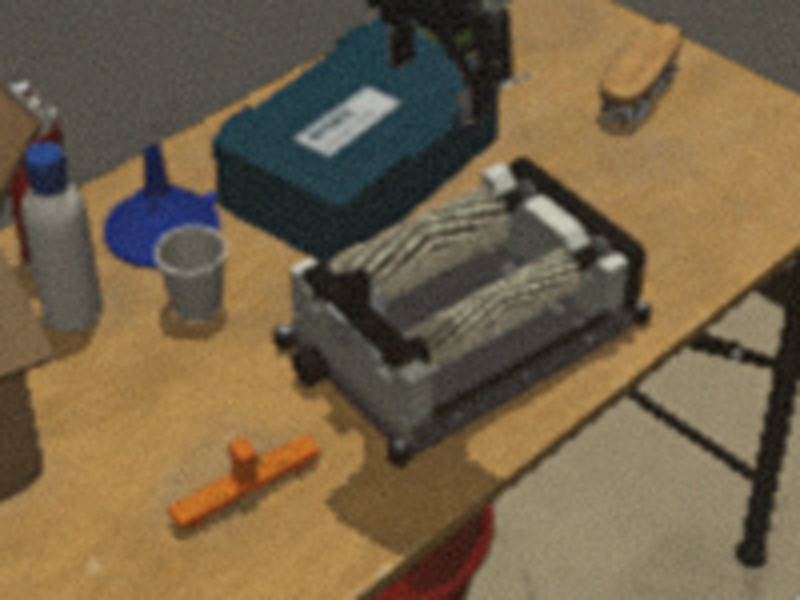

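Run:
```python
from h import *
c=np.array([.5287,.0085]);th=np.radians(-7.1);R=np.array([[np.cos(th),-np.sin(th)],[np.sin(th),np.cos(th)]])
f=np.load("w25.npz");C=[f[k] for k in f.files]
for nm,u,v,z in [("barL",80,178,.103),("barR",530,177,.103),("gripL",277,150,.14),("gripR",337,150,.14),("brk l",24,182,.091),("brk r",587,182,.091),("pinF",153,232,.082),("pinR",460,228,.082)]:
    p=onz(C,220+u/3.3,40+v/3.3,z); print(nm,np.round((p[:2]-c)@R*1000,1))
a=cv2.imread("pics/scene0z.png");b=cv2.imread("pics/s25.png");a=cv2.resize(a,(b.shape[1],b.shape[0]))
d=cv2.absdiff(a,b).max(2)[240:420,290:440]; print("diff around retainer: mean",d.mean(),"p95",np.percentile(d,95))
print(arm.job_done())
```

```text
barL [-67.  109.8]
barR [ 66.3 110.2]
gripL [ -7.7 115.9]
gripR [  7.9 116. ]
brk l [-86.8 108.9]
brk r [ 86.4 109.1]
pinF [-49.1  93.9]
pinR [49.2 95.2]
diff around retainer: mean 11.418888888888889 p95 42.0
the job is handed in; nothing more can be done
None
```

The job is done and handed in at about 33 s of the 106 s allowed. The two rollers are swapped: the worn one now lies in front and the long-bristle one in the rear.

- **Sequence:** I stood the retainer on the free bench to the right. Then I moved the long roller to the bench, the worn roller from rear to front, and the long roller from the bench into the rear slots. The retainer went back on last.
- **Rollers:** Both met firm resistance (about 18 N) at the height expected for a fully seated roller. In the last picture the bearing pins are at x = ±49 mm (slots at ±50), and both thick hubs are at the belt-cover end.
- **Retainer:** It met resistance at its home height. It then measured centred at x ≈ 0 and y ≈ 110 mm, against a target of 109 mm, and lies level on the bracket.
- **Bystanders:** The scrub brush, dosing cup and orange bar look unmoved in the last views. The tape roll was outside those views; it looked in place in the side picture taken after the rollers were in, and the arm never went near it.

A rough picture comparison around the retainer, before against after, showed some difference (mean 11, 95th percentile 42). I put that down to the swapped rollers and the arm's shadow. No check failed.

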